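# Transfer four mineral specimens to the display rack in reverse order

### The job

Move the four specimens (stoppered vial, card tray, large box, small box) from the light sorting rack to the dark display rack in reverse order: the one that starts nearest the brass knob of the sorting rack goes on the felt pad farthest from the brass knob of the display rack, the next one on the pad next to that, and so on. Stand each upright on the middle of its pad, set it down without dropping, tipping or knocking anything over, and leave all four released and at rest.

Things in the scene. Friction and masses are not known exactly. Their poses are not given: they have to be found in the camera images.
- sorting_rack: light wooden sorting rack, 116 x 280 mm, fixed. Origin: centre of underside; z up, y along the row towards the brass ball knob (robot's left). Board top at z = 14 mm; long lips to 18 mm, at x = +-52 to 58; end cheeks to 28 mm, at y = +-136; knob top 46 mm. Four cork tiles at x = 0, y = -99, -33, 33, 99 mm carry the things. Chest of drawers behind: x > 0.59 m, y 0.06 to 0.53 (world).
- display_rack: dark wooden display rack, empty at the start, 116 x 280 mm, fixed. Origin: centre of underside; z up, y along the row towards the brass ball knob (robot's left). Board top at z = 14 mm; long lips to 18 mm, at x = +-52 to 58; end cheeks to 28 mm, at y = +-136; knob top 46 mm. Four grey felt pads 54 mm square, centres at x = 0, y = -99, -33, 33, 99 mm, tops at z = 15 mm.
- tile_stoppered_vial: flat square cork tile, 56 x 56 x 5 mm, fixed in the sorting rack, the one on which the stoppered vial stands at the start: it shows that thing's starting place even after the thing is gone. Origin: centre of its underside; axes as the rack's.
- tile_card_tray: flat square cork tile, 56 x 56 x 5 mm, fixed in the sorting rack, the one on which the card tray stands at the start: it shows that thing's starting place even after the thing is gone. Origin: centre of its underside; axes as the rack's.
- tile_large_box: flat square cork tile, 56 x 56 x 5 mm, fixed in the sorting rack, the one on which the large box stands at the start: it shows that thing's starting place even after the thing is gone. Origin: centre of its underside; axes as the rack's.
- tile_small_box: flat square cork tile, 56 x 56 x 5 mm, fixed in the sorting rack, the one on which the small box stands at the start: it shows that thing's starting place even after the thing is gone. Origin: centre of its underside; axes as the rack's.
- stoppered_vial: clear round glass vial with a grey stopper and an orange knob on top, 36 mm across, 55 mm high (grip the glass, below 39 mm; the stopper above is narrower). Loose, 15 to 80 g. Origin: centre of its underside, z up. Sizes are along its x, y, z. Starts within 4 mm of the centre of its cork tile, underside 19 mm above the worktop, x axis within 0.2 rad of the rack's.
- card_tray: small open white card tray with brown grains in it, 40 x 44 x 18 mm high (rigid, walls 2 mm thick, can be gripped across its outer sides). Loose, 15 to 80 g. Origin: centre of its underside, z up. Sizes are along its x, y, z. Starts within 4 mm of the centre of its cork tile, underside 19 mm above the worktop, x axis within 0.2 rad of the rack's.
- large_box: the larger clear cube-like specimen box, 45 x 45 x 38 mm high, white base, grey stone inside. Loose, 15 to 80 g. Origin: centre of its underside, z up. Sizes are along its x, y, z. Starts within 4 mm of the centre of its cork tile, underside 19 mm above the worktop, x axis within 0.2 rad of the rack's.
- small_box: the smaller clear specimen box, 32 x 29 x 35 mm high, black base, brown stone inside. Loose, 15 to 80 g. Origin: centre of its underside, z up. Sizes are along its x, y, z. Starts within 4 mm of the centre of its cork tile, underside 19 mm above the worktop, x axis within 0.2 rad of the rack's.
There are look-alikes about, which are no part of the job. What is shaped like the card_tray but orange or red is not meant.

How it is judged:
At the end, for the whole second after the job is handed in: Each specimen stands upright (0.1 rad), released and at rest on the display rack, its centre within 12 mm (along and across the rack) of the middle of its felt pad: starting tile at y in the sorting rack, pad at -y in the display rack. Underside within 5 mm of the pad top (((y of tile_stoppered_vial in the frame of sorting_rack between -0.119 and -0.079 m and y of stoppered_vial in the frame of display_rack between 0.087 and 0.111 m) or (y of tile_stoppered_vial in the frame of sorting_rack between -0.053 and -0.013 m and y of stoppered_vial in the frame of display_rack between 0.021 and 0.045 m) or (y of tile_stoppered_vial in the frame of sorting_rack between 0.013 and 0.053 m and y of stoppered_vial in the frame of display_rack between -0.045 and -0.021 m) or (y of tile_stoppered_vial in the frame of sorting_rack between 0.079 and 0.119 m and y of stoppered_vial in the frame of display_rack between -0.111 and -0.087 m)) and x of stoppered_vial in the frame of display_rack between -0.012 and 0.012 m and z of stoppered_vial in the frame of display_rack between 0.01 and 0.02 m and angle between each of stoppered_vial, card_tray, large_box, small_box's own z axis and vertical below 0.1 rad and linear speed of each of stoppered_vial, card_tray, large_box, small_box below 0.02 m/s and contact force between each of stoppered_vial, card_tray, large_box, small_box and the fingers below 0.05 N and ((y of tile_card_tray in the frame of sorting_rack between -0.119 and -0.079 m and y of card_tray in the frame of display_rack between 0.087 and 0.111 m) or (y of tile_card_tray in the frame of sorting_rack between -0.053 and -0.013 m and y of card_tray in the frame of display_rack between 0.021 and 0.045 m) or (y of tile_card_tray in the frame of sorting_rack between 0.013 and 0.053 m and y of card_tray in the frame of display_rack between -0.045 and -0.021 m) or (y of tile_card_tray in the frame of sorting_rack between 0.079 and 0.119 m and y of card_tray in the frame of display_rack between -0.111 and -0.087 m)) and x of card_tray in the frame of display_rack between -0.012 and 0.012 m and z of card_tray in the frame of display_rack between 0.01 and 0.02 m and ((y of tile_large_box in the frame of sorting_rack between -0.119 and -0.079 m and y of large_box in the frame of display_rack between 0.087 and 0.111 m) or (y of tile_large_box in the frame of sorting_rack between -0.053 and -0.013 m and y of large_box in the frame of display_rack between 0.021 and 0.045 m) or (y of tile_large_box in the frame of sorting_rack between 0.013 and 0.053 m and y of large_box in the frame of display_rack between -0.045 and -0.021 m) or (y of tile_large_box in the frame of sorting_rack between 0.079 and 0.119 m and y of large_box in the frame of display_rack between -0.111 and -0.087 m)) and x of large_box in the frame of display_rack between -0.012 and 0.012 m and z of large_box in the frame of display_rack between 0.01 and 0.02 m and ((y of tile_small_box in the frame of sorting_rack between -0.119 and -0.079 m and y of small_box in the frame of display_rack between 0.087 and 0.111 m) or (y of tile_small_box in the frame of sorting_rack between -0.053 and -0.013 m and y of small_box in the frame of display_rack between 0.021 and 0.045 m) or (y of tile_small_box in the frame of sorting_rack between 0.013 and 0.053 m and y of small_box in the frame of display_rack between -0.045 and -0.021 m) or (y of tile_small_box in the frame of sorting_rack between 0.079 and 0.119 m and y of small_box in the frame of display_rack between -0.111 and -0.087 m)) and x of small_box in the frame of display_rack between -0.012 and 0.012 m and z of small_box in the frame of display_rack between 0.01 and 0.02 m); the robot touches nothing.
It fails at once if a specimen is tipped over (angle between any of stoppered_vial, card_tray, large_box, small_box's own z axis and vertical above 0.7 rad).
It fails at once if a specimen is dropped or knocked away (moves faster than 0.6 m/s while not held) ((contact force between stoppered_vial and the arm below 0.02 N and contact force between stoppered_vial and the fingers below 0.02 N and linear speed of stoppered_vial above 0.6 m/s) or (contact force between card_tray and the arm below 0.02 N and contact force between card_tray and the fingers below 0.02 N and linear speed of card_tray above 0.6 m/s) or (contact force between large_box and the arm below 0.02 N and contact force between large_box and the fingers below 0.02 N and linear speed of large_box above 0.6 m/s) or (contact force between small_box and the arm below 0.02 N and contact force between small_box and the fingers below 0.02 N and linear speed of small_box above 0.6 m/s)).
It also fails if it takes over 115 s, if anything falls off the work surface, if the arm or the gripper's body presses on something with over 40 N, if the wrist force passes 120 N, or if a joint passes its speed limit or range.

### The arm

A 6-joint arm with a two-finger parallel gripper is mounted at the origin on a cart in front of the work surface, level with it; the furniture and walls round the work are solid. World frame = base frame: x ahead of the robot, y to its left, z up, the work surface at z = 0. Lengths are in m, angles in rad, forces in N, time in s.
With the tool pointing down it reaches from about 0.4 to 0.925 m from the base axis. Payload 12.5 kg.
Tool frame: the origin (TCP) lies at the very end of the fingers, on their centre line; the grasp point (between the pads) lies 19 mm behind it; z points along the fingers, y is the line along which they close (so a half turn about z gives the same grasp; the last joint's range is limited). The gripper opens to 95 mm and grips with 3 to 60 N. Pads are 20 mm wide; open, the fingers measure 119 mm over their backs; the gripper's body (75 mm by 180 mm) begins 59 mm behind the grasp point.
Start: joints at [1.015, 0.491, 1.559, -0, 1.092, -0.106], TCP at [0.272, 0.563, 0.215] pointing down, gripper open.
Joint ranges: [-3.1, 3.1], [-0.84, 2.19], [0.05, 2.79], [-1.13, 4.28], [0.06, 2.93], [-2.69, 2.69]. Speed limits (rad/s): [2.22, 2.22, 2.79, 3.14, 3.14, 3.14].

### API

Orientations are given as [roll, pitch, yaw] about the fixed x, y, z axes, in that order (R = Rz(yaw) Ry(pitch) Rx(roll)).
In Python, from plant import ctrl gives the robot as it stands.
- The arm moves only by the tool send_rows, never from a script. Its arguments are lists of equal length, an entry for each row: "grip": the closure, from 0 (fully open) to 1 (shut); "travel": the shift along the tool's x, y, z in mm, a list of three; "turn": the turn, a rotation vector about the tool's x, y, z in degrees, a list of three. A call has 1 to 12 rows; each row is the pose to reach, as a shift and turn from the pose commanded when the call began, along the tool's axes at that moment; what a row does not reach only later rows make up. A row lasts 1/10 s, in which the tool goes at most 50 mm and 8.59 degrees, less where a joint would pass 70% of its speed; a pose out of reach is approached as far as the arm can. A call with a gripper value outside its range is refused whole. The fingers move at their own pace and stop on an object; "squeeze" is the grip in N (left out, the last holds). Time passes only in rows, so rows that repeat a pose let the fingers close. It gives the time, the measured TCP pose, the force, the opening and the grip force at its end, in the units of the state.
- ctrl.state(): the state, without advancing time (a new reading comes with each control period).
- ctrl.grab_frame(name): name is "scene" or "top"; returns the picture (384x512x3 uint8, red, green, blue); there is no depth.
- ctrl.calibration(name): a dict with "fx", "fy", "cx", "cy" (pixels), "R" (3x3) and "t" (3): a world point X has camera coordinates R X + t. Camera axes: x right, y down, z forward; pixel columns grow to the right and rows downward; lengths in m; the calibration is good to about 2 mm. A picture is of the moment at which its call begins. calibration takes no time and is no camera call.
- ctrl.close_job(): hands the job in; it is judged then, once.
The state is a dict: "time_s": time; "joint_pos": joint angles; "qd": joint speeds; "joint_efforts": joint torques, N m; "position": TCP position; "tool_rot": TCP orientation; "wrist_force": force on the tool from outside, world axes, zero at the start; "ft_torque": the same for the moment, N m; "width": finger opening in m; "finger_force": force on a finger pad.
Only numpy, scipy, OpenCV 4.12 (cv2) and the standard library are available. Lean on these libraries where they do the work, as an engineer would, in place of code of your own. Each camera call takes 0.05 s, during which the arm holds its last target. There are 200 camera calls.

## Working session

There is one attempt and no reset: what is moved stays moved. The work goes in short steps, Python scripts to look and compute and a tool call to move; the robot and the scene stay as the last step left them, time stands still between calls to the robot, and variables do not carry over. Pictures are saved under pics/ and viewed, at most 17 in all, crops included, and the job is handed in when it is done.

Besides the shell and the picture viewer there is one more tool, called after "Call:" in YAML: its name, and indented under it one key for each argument. send_rows: Moves the arm, as the interface text tells. Its arguments: {"type":"object","properties":{"grip":{"type":"array","items":{"type":"number"}},"travel":{"type":"array","items":{"type":"array","items":{"type":"number"}}},"turn":{"type":"array","items":{"type":"array","items":{"type":"number"}}},"squeeze":{"type":"number"}},"required":["grip","travel","turn"]}

```bash
mkdir -p pics; ls
python3 - <<'E'
from plant import ctrl
import cv2,numpy as np
s=ctrl.state(); print(s)
for n in("scene","top"):
    im=ctrl.grab_frame(n); cv2.imwrite(f"pics/{n}0.png",im[:,:,::-1]); 
    c=ctrl.calibration(n); print(n,c, -np.array(c["R"]).T@np.array(c["t"]))
E
```

```text
pics
{'time_s': 0.0, 'joint_pos': array([ 1.01538057e+00,  4.91537538e-01,  1.55945674e+00, -2.19863615e-05,
        1.09172961e+00, -1.05617480e-01]), 'qd': array([ 0.00069784,  0.00156655,  0.00032833,  0.00015439, -0.0015978 ,
        0.00178628]), 'joint_efforts': array([-4.36521632e-04, -6.12649441e+01, -2.58176601e+01,  6.92654005e-02,
        4.82831988e-02, -1.28400184e-04]), 'position': array([0.27159804, 0.56261782, 0.21407293]), 'tool_rot': array([-3.14046567e+00, -9.98648342e-05,  2.69180446e+00]), 'wrist_force': array([-1.09842463,  0.213338  , -1.28271538]), 'ft_torque': array([ 0.06595325,  0.04675304, -0.00148751]), 'finger_force': 0.0, 'width': 0.09491063943908418}
scene {'fx': 377.48376067988687, 'fy': 377.48376067988687, 'cx': 255.73442461551605, 'cy': 197.48027322178913, 'R': array([[ 0.91271905, -0.40846224,  0.01012641],
       [-0.17996944, -0.42414943, -0.8875293 ],
       [ 0.36681732,  0.80824245, -0.46063999]]), 't': array([-0.40809196,  0.15242078,  0.73651488])} [ 0.12973798 -0.69732356  0.47867862]
top {'fx': 395.67375628565094, 'fy': 395.67375628565094, 'cx': 251.12938536701452, 'cy': 198.99773482619398, 'R': array([[-0.02725734, -0.99953531,  0.01364559],
       [-0.99012316,  0.02511763, -0.13793196],
       [ 0.13752512, -0.01727047, -0.9903477 ]]), 't': array([0.00864054, 0.47110629, 0.95457948])} [0.33541011 0.01328949 1.01022831]
```

Run:
```python
import cv2
for n in("scene","top"):
    im=cv2.imread(f"pics/{n}0.png"); cv2.imwrite(f"pics/{n}0b.png",cv2.resize(im,(800,600),interpolation=cv2.INTER_CUBIC))
```

```text
(no output)
```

View pics/scene0b.png

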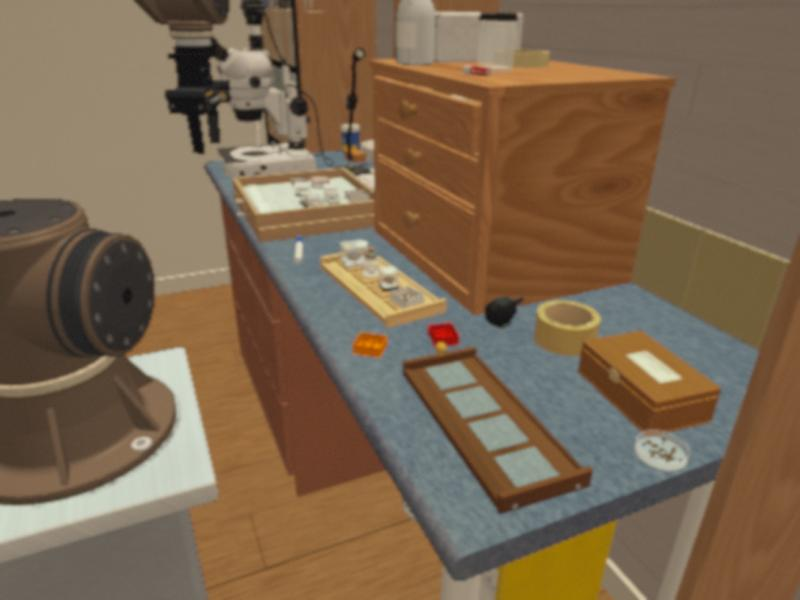

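View pics/top0b.png

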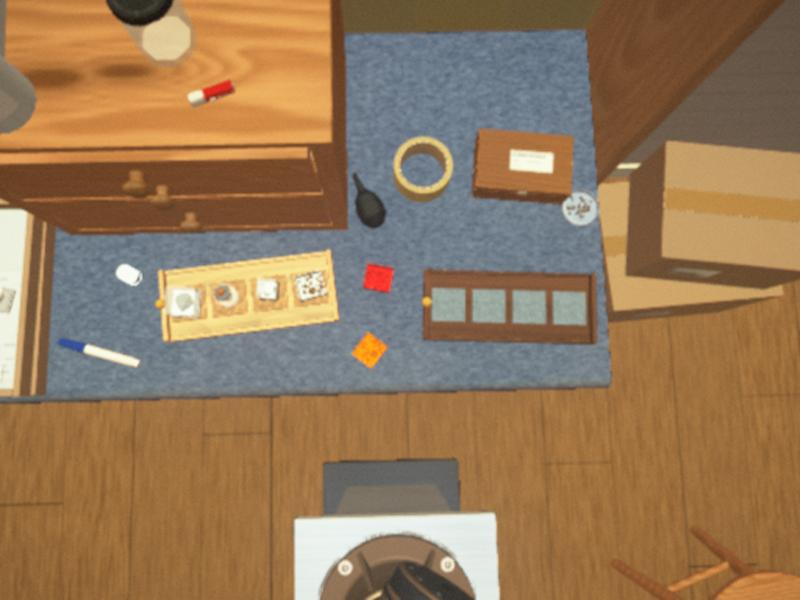

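```bash
cat > h.py <<'E'
import cv2,numpy as np
from plant import ctrl
def ray(n,uv,z):
    c=ctrl.calibration(n);R=np.array(c["R"]);t=np.array(c["t"])
    o=-R.T@t; d=R.T@np.array([(uv[0]-c["cx"])/c["fx"],(uv[1]-c["cy"])/c["fy"],1])
    return o+d*(z-o[2])/d[2]
def proj(n,X):
    c=ctrl.calibration(n); p=np.array(c["R"])@X+np.array(c["t"]); return np.array([c["fx"]*p[0]/p[2]+c["cx"],c["fy"]*p[1]/p[2]+c["cy"]])
E
python3 - <<'E'
import cv2,numpy as np
from h import *
im=cv2.imread("pics/top0.png"); hsv=cv2.cvtColor(im,cv2.COLOR_BGR2HSV)
crop=im[155:225,95:223]; cv2.imwrite("pics/c1.png",cv2.resize(crop,None,fx=6,fy=6,interpolation=cv2.INTER_CUBIC))
s=cv2.imread("pics/scene0.png")[145:215,195:295]; cv2.imwrite("pics/c2.png",cv2.resize(s,None,fx=8,fy=8,interpolation=cv2.INTER_CUBIC))
def big(m): 
    cs,_=cv2.findContours(m,0,2); return max(cs,key=cv2.contourArea)
b=cv2.inRange(hsv,(85,60,0),(125,255,255))
# racks: non-blue regions within bench windows
for name,(x0,x1,y0,y1),z in(("sort",(98,222,155,222),.018),("disp",(267,385,167,224),.018)):
    m=np.zeros_like(b); m[y0:y1,x0:x1]=255-b[y0:y1,x0:x1]
    m=cv2.morphologyEx(m,cv2.MORPH_CLOSE,np.ones((9,9))) if name=="disp" else m
    c=big(m); P=np.array([ray("top",p[0],z)[:2] for p in c]).astype(np.float32)*1000
    print(name,cv2.minAreaRect(c),cv2.minAreaRect(P))
# felt pads
f=cv2.inRange(hsv,(60,15,90),(110,110,255)); f[:170]=0;f[218:]=0;f[:,:270]=0;f[:,384:]=0
for c in cv2.findContours(f,0,2)[0]:
    if cv2.contourArea(c)>100:
        M=cv2.moments(c);print("pad",M["m00"],ray("top",(M["m10"]/M["m00"],M["m01"]/M["m00"]),.015)*1000, hsv[int(M["m01"]/M["m00"]),int(M["m10"]/M["m00"])])
E
```

```text
sort ((159.5, 187.99996948242188), (122.99998474121094, 65.99998474121094), -0.0) ((508.0509033203125, 228.81863403320312), (315.5368957519531, 169.89320373535156), 88.63683319091797)
disp ((325.5, 195.0), (56.0, 117.0), 90.0) ((479.4725036621094, -195.14883422851562), (302.1887512207031, 144.26101684570312), 88.4988784790039)
pad 321.0 [ 471.64518281 -291.86169527   15.        ] [ 69  20 165]
pad 322.0 [ 475.7259805  -225.76423587   15.        ] [ 65  17 164]
pad 329.0 [ 479.27362443 -159.72414326   15.        ] [ 70  23 168]
pad 338.5 [482.23924941 -94.42331497  15.        ] [ 65  20 169]
pad 252.5 [ 537.98815084 -241.73877023   15.        ] [103  47 141]
```

View pics/c1.png

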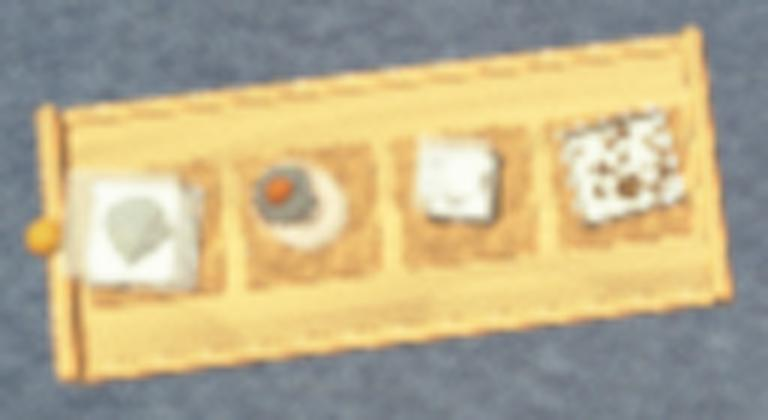

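View pics/c2.png

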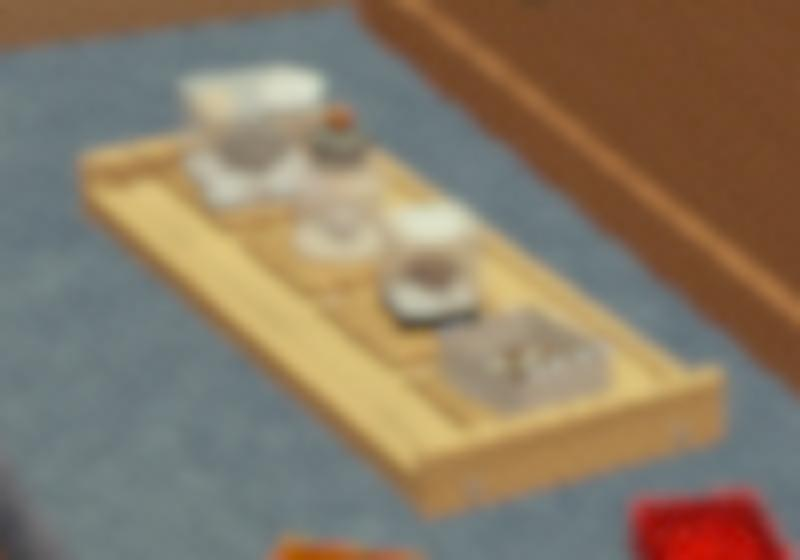

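Run:
```python
import cv2,numpy as np
from h import *
def P(u,v,z,n="top",o=(95,155),s=6): return ray(n,((u+.5)/s-.5+o[0],(v+.5)/s-.5+o[1]),z)*1000
C=np.array([P(*c,.028)[:2] for c in((35,105),(62,380),(702,28),(732,298))])
L=C[:2].mean(0);R=C[2:].mean(0);d=L-R
print("corners",C.round(),"ctr",C.mean(0),"len",np.linalg.norm(d),"wid",np.linalg.norm(C[0]-C[1]),np.linalg.norm(C[2]-C[3]),"yaw",np.arctan2(-d[0],d[1]))
a=np.arctan2(-d[0],d[1]);c=C.mean(0);ex=np.array([np.cos(a),np.sin(a)]);ey=np.array([-ex[1],ex[0]])
for k in(-99,-33,33,99): print("tile",k,c+k*ey)
def loc(p): return np.array([(p[:2]-c)@ex,(p[:2]-c)@ey]).round(1)
for n,u,v,z in(("tray",622,165,.037),("small top",458,180,.054),("small base",462,185,.03),("vial knob",280,190,.072),("vial base",312,210,.021),("large white",142,233,.023)):
    p=P(u,v,z); print(n,p.round(1),"local",loc(p))
S=lambda u,v,z:P(u,v,z,"scene",(195,145),8)
for n,u,v,z in(("vial base",340,240,.021),("vial knob",340,118,.072),("tray",525,345,.037),("small top",433,222,.054),("small base",432,300,.021),("large top",252,93,.057)):
    p=S(u,v,z);print("S",n,p.round(1),loc(p))
```

```text
corners [[550. 374.]
 [434. 360.]
 [576.  94.]
 [461.  83.]] ctr [505.11060405 227.44711976] len 279.5882180339387 wid 116.95867246960822 115.96037887476508 yaw 0.09572975134247289
tile -99 [514.57338086 128.90040061]
tile -33 [508.26486299 194.59821338]
tile 33 [501.95634511 260.29602614]
tile 99 [495.64782724 325.99383891]
tray [516.5 127.   37. ] local [   1.7 -101.1]
small top [508.8 191.8  54. ] local [  0.2 -35.8]
small base [510.9 194.6  30. ] local [  2.7 -33.3]
vial knob [503.2 259.3  72. ] local [ 1.1 31.9]
vial base [503.5 259.2  21. ] local [ 1.4 31.7]
large white [495.1 329.5  23. ] local [ -0.2 102.5]
S vial base [503.5 262.6  21. ] [ 1.8 35.2]
S vial knob [501.9 256.8  72. ] [-0.4 29.5]
S tray [515.6 124.9  37. ] [   0.7 -103.1]
S small top [512.3 195.2  54. ] [  4.  -32.8]
S small base [514.4 201.   21. ] [  6.7 -27.3]
S large top [494.  328.9  57. ] [ -1.3 102.1]
```

The crops show the order from the brass knob of the sorting rack: large box with grey stone (c1 135,230), vial with orange knob (290,205), small box (460,180), and white tray (622,165). The orange and red trays on the bench are look-alikes and not meant. The mapping to display pads is therefore large → −99, vial → −33, small → +33, tray → +99. The chest forces the fingers to close along the row.

```bash
cat >> h.py <<'E'
def to(x,y,z,yaw):  # mm, tool yaw rad -> travel / turn from the present pose
    s=ctrl.state(); p=s["position"]*1000; w=s["tool_rot"][2]
    d=np.array([x,y])-p[:2]; X=np.array([np.cos(w),np.sin(w)]);Y=np.array([np.sin(w),-np.cos(w)])
    dy=(yaw-w+np.pi)%(2*np.pi)-np.pi
    print("travel",(d@X).round(1),(d@Y).round(1),(p[2]-z).round(1),"turn z",np.degrees(-dy).round(1))
def pad(k): a=-.0536; return 477.2-k*np.sin(a),-192.9+k*np.cos(a)
E
python3 -c "
from h import *
to(510.5,194,130,np.pi-.1)
for k in(-99,-33,33,99):print(pad(k))"
```

```text
travel -375.4 -228.1 84.1 turn z -20.0
(np.float64(471.89614048086156), np.float64(-291.7578225240737))
(np.float64(475.43204682695387), np.float64(-225.85260750802456))
(np.float64(478.9679531730461), np.float64(-159.94739249197545))
(np.float64(482.5038595191384), np.float64(-94.04217747592635))
```

Call:
send_rows:
  grip: [0.45, 0.45, 0.45, 0.45, 0.45, 0.45, 0.45, 0.45, 0.45, 0.45, 0.45, 0.45]
  travel:
    - [-37, -22, 8]
    - [-75, -45, 16]
    - [-112, -68, 24]
    - [-150, -91, 32]
    - [-188, -114, 40]
    - [-225, -137, 48]
    - [-263, -160, 56]
    - [-300, -182, 64]
    - [-338, -205, 72]
    - [-375, -228, 84]
    - [-375, -228, 84]
    - [-375, -228, 84]
  turn:
    - [0, 0, -5]
    - [0, 0, -10]
    - [0, 0, -15]
    - [0, 0, -20]
    - [0, 0, -20]
    - [0, 0, -20]
    - [0, 0, -20]
    - [0, 0, -20]
    - [0, 0, -20]
    - [0, 0, -20]
    - [0, 0, -20]
    - [0, 0, -20]
  squeeze: 15

```text
time_s: 1.3
position: [0.5104, 0.1937, 0.1302]
tool_rot: [-3.141, -0.001, 3.039]
wrist_force: [-0.0, 0.7, -0.7]
width: 0.0526
finger_force: 0.0
```

Run:
```python
from h import *
to(510.5,194,26,np.pi-.1)
s=ctrl.state();print(s["position"],s["tool_rot"],s["width"])
im=[ctrl.grab_frame(n)[:,:,::-1] for n in("top","scene")]
a=cv2.resize(im[0][135:235,95:245],(800,533)[:2],interpolation=cv2.INTER_CUBIC);cv2.imwrite("pics/d1.png",a)
```

```text
travel -0.1 0.3 104.2 turn z -0.2
[0.51039414 0.19368784 0.1301593 ] [-3.14137666e+00 -1.10488048e-03  3.03869039e+00] 0.05256107135743003
```

View pics/d1.png

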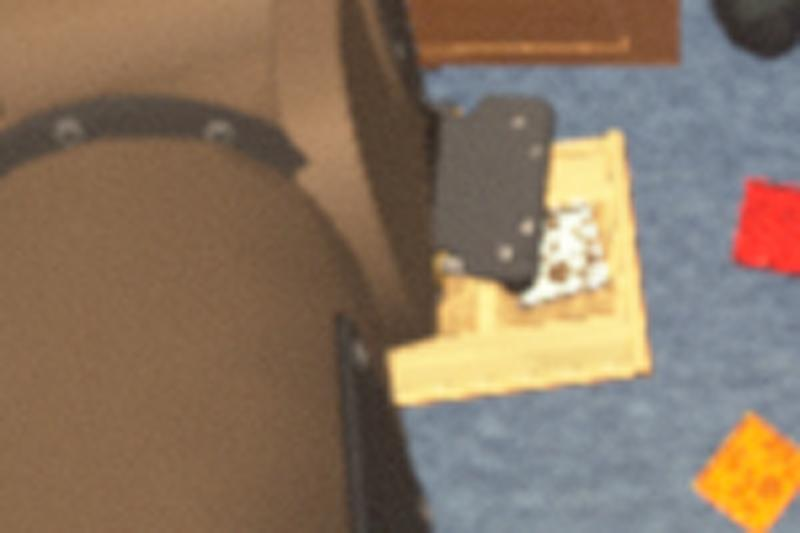

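The top view is blocked by the arm. The gripper body clears the chest front and the pose reads as intended, so I'll descend on the small box.

Call:
send_rows:
  grip: [0.45, 0.45, 0.45, 0.45, 0.45, 0.45, 0.45, 0.65, 0.65, 0.65, 0.65, 0.65]
  travel:
    - [0, 0, 25]
    - [0, 0, 50]
    - [0, 0, 75]
    - [0, 0, 90]
    - [0, 0, 100]
    - [0, 0, 104]
    - [0, 0, 104]
    - [0, 0, 104]
    - [0, 0, 104]
    - [0, 0, 104]
    - [0, 0, 104]
    - [0, 0, 104]
  turn:
    - [0, 0, 0]
    - [0, 0, 0]
    - [0, 0, 0]
    - [0, 0, 0]
    - [0, 0, 0]
    - [0, 0, 0]
    - [0, 0, 0]
    - [0, 0, 0]
    - [0, 0, 0]
    - [0, 0, 0]
    - [0, 0, 0]
    - [0, 0, 0]

```text
time_s: 2.6
position: [0.5104, 0.1945, 0.0268]
tool_rot: [3.141, 0.0, 3.041]
wrist_force: [-0.3, -0.6, -0.1]
width: 0.0337
finger_force: 0.0
```

Run:
```python
from h import *
im=ctrl.grab_frame("scene")[:,:,::-1]
cv2.imwrite("pics/d2.png",cv2.resize(im[120:220,195:330],(756,560),interpolation=cv2.INTER_CUBIC)); s=ctrl.state();print(s["width"],s["finger_force"],s["position"])
```

```text
0.03274471840267573 0.0 [0.51035632 0.19448383 0.02678512]
```

View pics/d2.png

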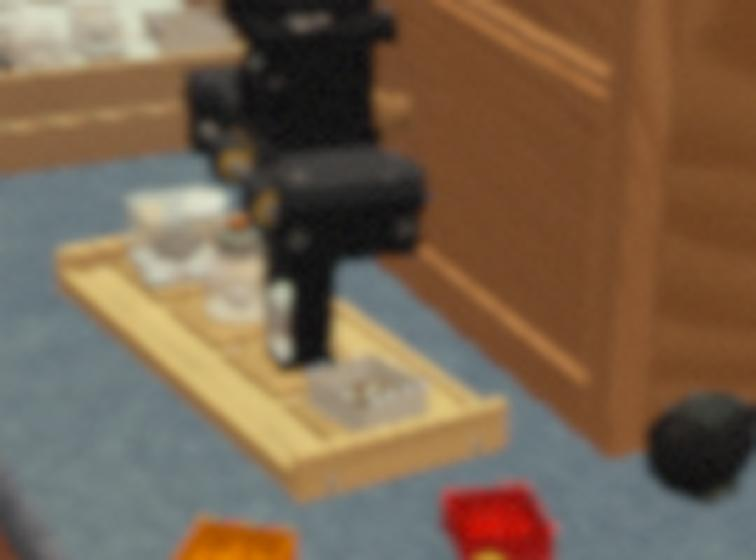

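The fingers have closed round the small box behind the near finger (d2 ~300,310), and the tray at (370,390) is untouched. I'll finish closing.

Call:
send_rows:
  grip: [0.8, 0.8, 0.8, 0.8, 0.8, 0.8]
  travel:
    - [0, 0, 0]
    - [0, 0, 0]
    - [0, 0, 0]
    - [0, 0, 0]
    - [0, 0, -2]
    - [0, 0, -5]
  turn:
    - [0, 0, 0]
    - [0, 0, 0]
    - [0, 0, 0]
    - [0, 0, 0]
    - [0, 0, 0]
    - [0, 0, 0]

```text
time_s: 3.25
position: [0.5102, 0.1945, 0.0316]
tool_rot: [-3.142, -0.0, 3.041]
wrist_force: [-0.6, 0.2, -0.4]
width: 0.0291
finger_force: 14.9
```

Run:
```python
from h import *
x,y=pad(33);to(x,y,110,np.pi/2-.0536)
```

```text
travel -4.6 -355.8 -78.4 turn z 87.3
```

Call:
send_rows:
  grip: [0.8, 0.8, 0.8, 0.8, 0.8, 0.8, 0.8, 0.8, 0.8, 0.8, 0.8, 0.8]
  travel:
    - [0, 0, -20]
    - [0, -5, -45]
    - [0, -20, -70]
    - [0, -50, -78]
    - [0, -90, -78]
    - [0, -130, -78]
    - [0, -170, -78]
    - [0, -210, -78]
    - [-2, -250, -78]
    - [-4, -290, -78]
    - [-5, -330, -78]
    - [-5, -356, -78]
  turn:
    - [0, 0, 0]
    - [0, 0, 0]
    - [0, 0, 0]
    - [0, 0, 0]
    - [0, 0, 0]
    - [0, 0, 0]
    - [0, 0, 0]
    - [0, 0, 0]
    - [0, 0, 0]
    - [0, 0, 8]
    - [0, 0, 16]
    - [0, 0, 24]

```text
time_s: 4.45
position: [0.4792, -0.1626, 0.1099]
tool_rot: [3.142, 0.001, 2.615]
wrist_force: [0.0, -0.0, 0.2]
width: 0.029
finger_force: 14.9
```

Call:
send_rows:
  grip: [0.8, 0.8, 0.8, 0.8, 0.8, 0.8, 0.8, 0.8, 0.8, 0.8]
  travel:
    - [0, 0, 0]
    - [0, 0, 0]
    - [0, 0, 0]
    - [0, 0, 0]
    - [0, 0, 0]
    - [0, 0, 0]
    - [0, 0, 0]
    - [0, 0, 0]
    - [0, 0, 0]
    - [0, 0, 0]
  turn:
    - [0, 0, 8]
    - [0, 0, 16]
    - [0, 0, 24]
    - [0, 0, 32]
    - [0, 0, 40]
    - [0, 0, 48]
    - [0, 0, 56]
    - [0, 0, 63]
    - [0, 0, 63.3]
    - [0, 0, 63.3]

```text
time_s: 5.45
position: [0.4795, -0.1602, 0.1097]
tool_rot: [3.141, -0.0, 1.521]
wrist_force: [0.2, -0.1, -0.6]
width: 0.0286
finger_force: 14.9
```

Run:
```python
from h import *
x,y=pad(33);to(x,y,23.3,np.pi/2-.0536); s=ctrl.state();print(s["width"],s["finger_force"],s["tool_rot"])
im=ctrl.grab_frame("scene")[:,:,::-1]
cv2.imwrite("pics/d3.png",cv2.resize(im[140:330,240:400],(640,760))[:600])
```

```text
travel 0.2 -0.5 86.4 turn z 0.2
0.02861611536417041 14.92452621459961 [ 3.14144468e+00 -4.06251574e-05  1.52051543e+00]
```

View pics/d3.png

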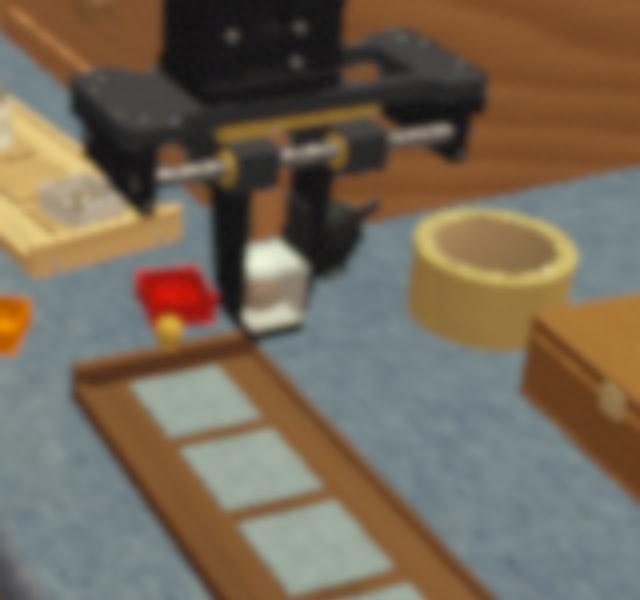

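The small box is held upright between the fingers (d3 ~275,285) with the display rack below. Lowering it.

Call:
send_rows:
  grip: [0.8, 0.8, 0.8, 0.8, 0.8, 0.8, 0.8, 0.8, 0.8]
  travel:
    - [0, 0, 25]
    - [0, 0, 50]
    - [0, 0, 70]
    - [0, 0, 78]
    - [0, 0, 82]
    - [0, 0, 84]
    - [0, 0, 86]
    - [0, 0, 86.4]
    - [0, 0, 86.4]
  turn:
    - [0, 0, 0]
    - [0, 0, 0]
    - [0, 0, 0]
    - [0, 0, 0]
    - [0, 0, 0]
    - [0, 0, 0]
    - [0, 0, 0]
    - [0, 0, 0]
    - [0, 0, 0]

```text
time_s: 6.4
position: [0.4797, -0.1603, 0.0236]
tool_rot: [3.141, 0.0, 1.517]
wrist_force: [0.5, -0.1, -0.4]
width: 0.0289
finger_force: 14.9
```

Call:
send_rows:
  grip: [0.8, 0.8, 0.62, 0.55, 0.45, 0.45, 0.45, 0.45, 0.45, 0.45, 0.45, 0.45]
  travel:
    - [0, 0, 0.8]
    - [0, 0, 0.8]
    - [0, 0, 0.8]
    - [0, 0, 0.8]
    - [0, 0, 0.8]
    - [0, 0, 0.8]
    - [0, 0, 0]
    - [0, 0, -10]
    - [0, 0, -30]
    - [0, 0, -60]
    - [0, 0, -90]
    - [0, 0, -100]
  turn:
    - [0, 0, 0]
    - [0, 0, 0]
    - [0, 0, 0]
    - [0, 0, 0]
    - [0, 0, 0]
    - [0, 0, 0]
    - [0, 0, 0]
    - [0, 0, 0]
    - [0, 0, 0]
    - [0, 0, 0]
    - [0, 0, 0]
    - [0, 0, 0]

```text
time_s: 7.6
position: [0.4803, -0.1606, 0.1263]
tool_rot: [3.138, 0.002, 1.517]
wrist_force: [0.0, 0.6, -0.2]
width: 0.0521
finger_force: 0.0
```

Run:
```python
from h import *
to(503,259.5,125,np.pi+.096)
im=ctrl.grab_frame("scene")[:,:,::-1]
cv2.imwrite("pics/d4.png",cv2.resize(im[200:330,250:400],(690,598),interpolation=cv2.INTER_CUBIC))
```

```text
travel 420.7 0.2 1.3 turn z -98.6
```

View pics/d4.png

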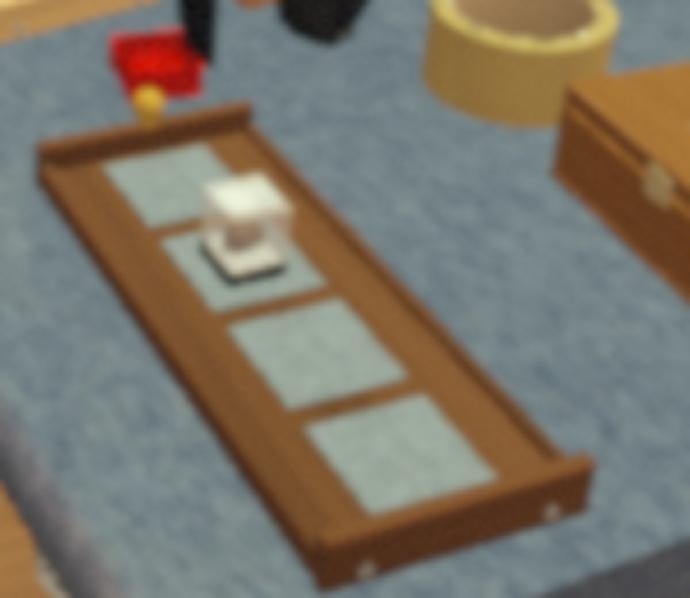

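The small box stands upright on the middle of pad +33 (d4 243,240). Next is the vial.

Call:
send_rows:
  grip: [0.45, 0.45, 0.45, 0.45, 0.45, 0.45, 0.45, 0.45, 0.45, 0.45, 0.45, 0.45]
  travel:
    - [10, 0, 0]
    - [25, 0, 0]
    - [45, 0, 0]
    - [70, 0, 0]
    - [100, 0, 0]
    - [135, 0, 0]
    - [170, 0, 0]
    - [210, 0, 0]
    - [250, 0, 0]
    - [290, 0, 0]
    - [335, 0, 0]
    - [380, 0, 0]
  turn:
    - [0, 0, -8.4]
    - [0, 0, -16.8]
    - [0, 0, -25.2]
    - [0, 0, -33.6]
    - [0, 0, -42]
    - [0, 0, -50.4]
    - [0, 0, -58.8]
    - [0, 0, -67]
    - [0, 0, -75.4]
    - [0, 0, -83.8]
    - [0, 0, -92]
    - [0, 0, -98.6]

```text
time_s: 8.85
position: [0.4993, 0.2209, 0.1223]
tool_rot: [-3.141, -0.001, -3.04]
wrist_force: [0.6, -0.2, 0.5]
width: 0.0523
finger_force: 0.0
```

```bash
python3 -c "
from h import *
to(503,259.5,24,np.pi+.096)"
```

```text
travel -7.6 38.0 98.3 turn z 0.3
```

Call:
send_rows:
  grip: [0.45, 0.45, 0.45, 0.45, 0.45, 0.45, 0.45, 0.45, 0.45, 0.45, 0.45, 0.45]
  travel:
    - [-4, 20, 0]
    - [-8, 38, 0]
    - [-8, 38, 0]
    - [-8, 38, 0]
    - [-8, 38, 20]
    - [-8, 38, 40]
    - [-8, 38, 60]
    - [-8, 38, 80]
    - [-8, 38, 92]
    - [-8, 38, 98]
    - [-8, 38, 98]
    - [-8, 38, 98]
  turn:
    - [0, 0, 0]
    - [0, 0, 0]
    - [0, 0, 0]
    - [0, 0, 0]
    - [0, 0, 0]
    - [0, 0, 0]
    - [0, 0, 0]
    - [0, 0, 0]
    - [0, 0, 0]
    - [0, 0, 0]
    - [0, 0, 0]
    - [0, 0, 0]

```text
time_s: 10.05
position: [0.5045, 0.2577, 0.0258]
tool_rot: [3.141, 0.001, -3.045]
wrist_force: [-0.4, -0.1, -0.7]
width: 0.0526
finger_force: 0.0
```

Call:
send_rows:
  grip: [0.55, 0.6, 0.65, 0.7, 0.75, 0.75, 0.75, 0.75, 0.75, 0.75]
  travel:
    - [0, 0, 0]
    - [0, 0, 0]
    - [0, 0, 0]
    - [0, 0, 0]
    - [0, 0, 0]
    - [0, 0, 0]
    - [0, 0, 0]
    - [0, 0, 0]
    - [0, 0, 0]
    - [0, 0, -4]
  turn:
    - [0, 0, 0]
    - [0, 0, 0]
    - [0, 0, 0]
    - [0, 0, 0]
    - [0, 0, 0]
    - [0, 0, 0]
    - [0, 0, 0]
    - [0, 0, 0]
    - [0, 0, 0]
    - [0, 0, 0]

```text
time_s: 11.05
position: [0.5039, 0.2578, 0.0291]
tool_rot: [-3.141, -0.001, -3.045]
wrist_force: [0.8, 0.2, 0.2]
width: 0.0346
finger_force: 15.0
```

```bash
python3 -c "
from h import *
x,y=pad(-33);to(x,y,115,np.pi/2-.0536)"
```

```text
travel 75.0 -478.6 -85.9 turn z 98.6
```

Call:
send_rows:
  grip: [0.75, 0.75, 0.75, 0.75]
  travel:
    - [0, 0, -15]
    - [0, 0, -35]
    - [0, 0, -55]
    - [0, 0, -70]
  turn:
    - [0, 0, 0]
    - [0, 0, 0]
    - [0, 0, 0]
    - [0, 0, 0]

```text
time_s: 11.45
position: [0.5042, 0.2578, 0.1004]
tool_rot: [3.141, 0.001, -3.045]
wrist_force: [-0.4, 0.3, -0.3]
width: 0.0349
finger_force: 15.0
```

Run:
```python
from h import *
x,y=pad(-33);to(x,y,115,np.pi/2-.0536)
im=ctrl.grab_frame("scene")[:,:,::-1]
cv2.imwrite("pics/d5.png",cv2.resize(im[100:210,195:315],(654,600),interpolation=cv2.INTER_CUBIC))
for i in range(4): ctrl.grab_frame("scene"); s=ctrl.state();print(s["width"],s["finger_force"],s["position"][2])
```

```text
travel 75.2 -478.6 -14.6 turn z 98.6
0.034448422674041 14.982147628034 0.10096641302832893
0.03427498686909535 14.982025001772854 0.09977519748554764
0.03484916491796258 14.982211596361594 0.09900391773653955
0.0346898909006249 14.982137164079177 0.09853417581892952
```

View pics/d5.png

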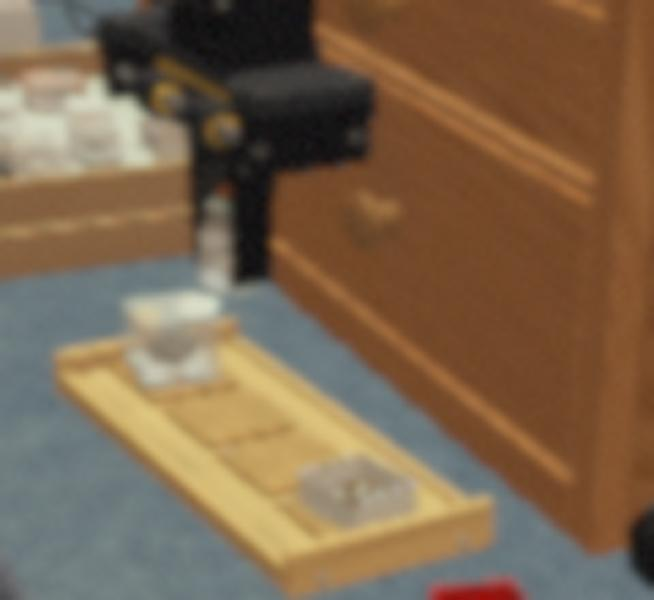

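Run:
```python
from h import *
P=np.array([.504,.2578]);ey=np.array([-.096,.995]);ex=np.array([.995,.096])
def cr(x,y,z): p=proj("scene",np.array([*(P+ex*x+ey*y),z])); return ((p-[195,100])*5.45).round()
print("finger tip outer corners",cr(.010,-.0293,.099),cr(-.010,-.0293,.099))
v=np.array([.37,.81]);v/=np.linalg.norm(v); n=np.array([v[1],-v[0]])
for dx in(-.010,-.005,0,.005):
    c=np.array([dx,0]); print(dx,"vial base left edge",[cr(*(c-n*.018),z) for z in(.094,.13)],"base front",cr(*(c-v*.018),.094))
```

```text
finger tip outer corners [275. 288.] [240. 295.]
-0.01 vial base left edge [array([181., 287.]), array([179., 221.])] base front [216. 299.]
-0.005 vial base left edge [array([189., 285.]), array([188., 220.])] base front [225. 297.]
0 vial base left edge [array([198., 284.]), array([196., 218.])] base front [233. 295.]
0.005 vial base left edge [array([206., 282.]), array([205., 217.])] base front [242. 294.]
```

Vial left edge at (198,284) matches a centred grasp, and it hangs upright. Carry to pad −33.

Call:
send_rows:
  grip: [0.75, 0.75, 0.75, 0.75, 0.75, 0.75, 0.75, 0.75, 0.75, 0.75, 0.75, 0.75]
  travel:
    - [2, -15, -5]
    - [7, -45, -10]
    - [13, -85, -15]
    - [20, -125, -15]
    - [26, -165, -15]
    - [32, -205, -15]
    - [39, -245, -15]
    - [45, -285, -15]
    - [52, -330, -15]
    - [59, -375, -15]
    - [66, -420, -15]
    - [72, -460, -15]
  turn:
    - [0, 0, 0]
    - [0, 0, 0]
    - [0, 0, 0]
    - [0, 0, 0]
    - [0, 0, 0]
    - [0, 0, 0]
    - [0, 0, 0]
    - [0, 0, 0]
    - [0, 0, 8]
    - [0, 0, 16]
    - [0, 0, 24]
    - [0, 0, 32]

```text
time_s: 12.9
position: [0.4755, -0.2095, 0.1138]
tool_rot: [3.142, -0.001, 2.673]
wrist_force: [1.3, -0.3, 0.7]
width: 0.0346
finger_force: 15.0
```

```bash
python3 -c "
from h import *
x,y=pad(-33);to(x,y,60,np.pi/2-.0536)"
```

```text
travel -7.3 -14.6 53.8 turn z 66.2
```

Call:
send_rows:
  grip: [0.75, 0.75, 0.75, 0.75, 0.75, 0.75, 0.75, 0.75, 0.75, 0.75, 0.75]
  travel:
    - [-3, -7, 0]
    - [-7, -14.5, 0]
    - [-7, -14.5, 0]
    - [-7, -14.5, 0]
    - [-7, -14.5, 0]
    - [-7, -14.5, 0]
    - [-7, -14.5, 0]
    - [-7, -14.5, 20]
    - [-7, -14.5, 40]
    - [-7, -14.5, 54]
    - [-7, -14.5, 54]
  turn:
    - [0, 0, 8]
    - [0, 0, 16]
    - [0, 0, 24]
    - [0, 0, 32]
    - [0, 0, 40]
    - [0, 0, 48]
    - [0, 0, 56]
    - [0, 0, 63]
    - [0, 0, 66]
    - [0, 0, 66]
    - [0, 0, 66]

```text
time_s: 14.0
position: [0.4751, -0.2229, 0.0584]
tool_rot: [-3.138, -0.002, 1.527]
wrist_force: [0.4, 0.6, -0.0]
width: 0.0344
finger_force: 15.0
```

```bash
python3 -c "
from h import *
x,y=pad(-33)
for i in range(3):
  to(x,y,21,np.pi/2-.0536);ctrl.grab_frame('top');"
```

```text
travel -2.9 0.5 37.4 turn z 0.6
travel -2.7 -0.1 38.4 turn z 0.6
travel -2.5 -0.6 39.2 turn z 0.6
```

Call:
send_rows:
  grip: [0.75, 0.75, 0.75, 0.75, 0.75, 0.75, 0.75, 0.75]
  travel:
    - [-2.5, -0.5, 12]
    - [-2.5, -0.5, 24]
    - [-2.5, -0.5, 32]
    - [-2.5, -0.5, 36]
    - [-2.5, -0.5, 38]
    - [-2.5, -0.5, 38.5]
    - [-2.5, -0.5, 38.5]
    - [-2.5, -0.5, 38.5]
  turn:
    - [0, 0, 0.6]
    - [0, 0, 0.6]
    - [0, 0, 0.6]
    - [0, 0, 0.6]
    - [0, 0, 0.6]
    - [0, 0, 0.6]
    - [0, 0, 0.6]
    - [0, 0, 0.6]

```text
time_s: 14.95
position: [0.4762, -0.2256, 0.0219]
tool_rot: [3.141, 0.0, 1.517]
wrist_force: [0.6, 0.1, -0.9]
width: 0.0345
finger_force: 15.0
```

Call:
send_rows:
  grip: [0.75, 0.75, 0.75]
  travel:
    - [0, 0, 0.5]
    - [0, 0, 1]
    - [0, 0, 1]
  turn:
    - [0, 0, 0]
    - [0, 0, 0]
    - [0, 0, 0]

```text
time_s: 15.25
position: [0.4762, -0.2256, 0.0216]
tool_rot: [3.141, 0.0, 1.517]
wrist_force: [-1.6, 1.7, 11.6]
width: 0.0344
finger_force: 15.0
```

Call:
send_rows:
  grip: [0.75, 0.6, 0.58, 0.5, 0.45, 0.45, 0.45, 0.4, 0.35, 0.35, 0.35, 0.35]
  travel:
    - [0, 0, -0.6]
    - [0, 0, -0.6]
    - [0, 0, -0.6]
    - [0, 0, -0.6]
    - [0, 0, -0.6]
    - [0, 0, -0.6]
    - [0, 0, -3]
    - [0, 0, -15]
    - [0, 0, -40]
    - [0, 0, -70]
    - [0, 0, -100]
    - [0, 0, -110]
  turn:
    - [0, 0, 0]
    - [0, 0, 0]
    - [0, 0, 0]
    - [0, 0, 0]
    - [0, 0, 0]
    - [0, 0, 0]
    - [0, 0, 0]
    - [0, 0, 0]
    - [0, 0, 0]
    - [0, 0, 0]
    - [0, 0, 0]
    - [0, 0, 0]

```text
time_s: 16.45
position: [0.4768, -0.226, 0.1341]
tool_rot: [3.138, 0.002, 1.517]
wrist_force: [-0.2, -0.3, -0.2]
width: 0.0617
finger_force: 0.0
```

Run:
```python
from h import *
to(516,126,110,np.pi+.17)
for n,o,s in(("scene",(slice(185,330),slice(245,400)),"d6"),("top",(slice(155,225),slice(95,223)),"d7")):
    im=ctrl.grab_frame(n)[:,:,::-1]
    cv2.imwrite(f"pics/{s}.png",cv2.resize(im[o],None,fx=4,fy=4,interpolation=cv2.INTER_CUBIC))
a,b=cv2.imread("pics/d6.png"),cv2.imread("pics/d7.png")
a=cv2.resize(a,(340,318)); c=np.zeros((600,620,3),np.uint8);c[:318,:340]=a;c[320:600,:512]=b;cv2.imwrite("pics/d8.png",c)
```

```text
travel 353.6 20.3 24.1 turn z -102.8
```

View pics/d8.png

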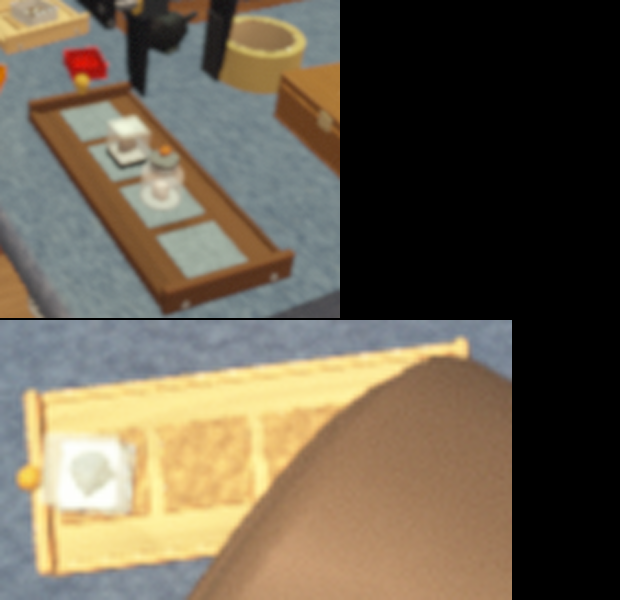

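The vial stands upright on pad −33 (d8 160,185) and the small box is undisturbed. Next is the tray.

Call:
send_rows:
  grip: [0.35, 0.35, 0.35, 0.35, 0.35, 0.35, 0.35, 0.35, 0.35, 0.35, 0.35, 0.35]
  travel:
    - [10, 0, 0]
    - [25, 0, 0]
    - [45, 0, 0]
    - [70, 0, 0]
    - [100, 0, 0]
    - [135, 0, 0]
    - [170, 0, 0]
    - [205, 0, 4]
    - [240, 0, 8]
    - [280, 0, 12]
    - [320, 6, 18]
    - [353, 12, 24]
  turn:
    - [0, 0, -8.5]
    - [0, 0, -17]
    - [0, 0, -25.5]
    - [0, 0, -34]
    - [0, 0, -42.5]
    - [0, 0, -51]
    - [0, 0, -59.5]
    - [0, 0, -68]
    - [0, 0, -76.5]
    - [0, 0, -85]
    - [0, 0, -93.5]
    - [0, 0, -102]

```text
time_s: 17.75
position: [0.5063, 0.1282, 0.1053]
tool_rot: [3.141, -0.002, -2.979]
wrist_force: [0.2, -0.2, 0.0]
width: 0.0617
finger_force: 0.0
```

```bash
python3 -c "
from h import *
for i in range(3):
  ctrl.grab_frame('scene');to(516,126,30,np.pi+.17)"
```

```text
travel -7.9 -6.7 74.5 turn z 0.2
travel -8.8 -4.8 74.8 turn z -0.4
travel -9.5 -3.3 75.1 turn z -0.7
```

Call:
send_rows:
  grip: [0.35, 0.35, 0.35, 0.35, 0.35, 0.35, 0.35]
  travel:
    - [-5, -1, 0]
    - [-10, -2, 15]
    - [-10, -2, 30]
    - [-10, -2, 45]
    - [-10, -2, 55]
    - [-10, -2, 55]
    - [-10, -2, 55]
  turn:
    - [0, 0, -0.7]
    - [0, 0, -0.7]
    - [0, 0, -0.7]
    - [0, 0, -0.7]
    - [0, 0, -0.7]
    - [0, 0, -0.7]
    - [0, 0, -0.7]

```text
time_s: 18.6
position: [0.5172, 0.1255, 0.0516]
tool_rot: [3.142, -0.0, -2.975]
wrist_force: [1.1, 0.7, 0.3]
width: 0.0618
finger_force: 0.0
```

Run:
```python
from h import *
im=ctrl.grab_frame("scene")[:,:,::-1]
cv2.imwrite("pics/d9.png",cv2.resize(im[140:220,235:305],(525,600),interpolation=cv2.INTER_CUBIC))
for i in range(3):
  ctrl.grab_frame('scene');to(516,126,30,np.pi+.17)
```

```text
travel 1.4 0.5 22.2 turn z -0.1
travel 1.4 0.4 22.3 turn z -0.1
travel 1.3 0.3 22.3 turn z -0.1
```

View pics/d9.png

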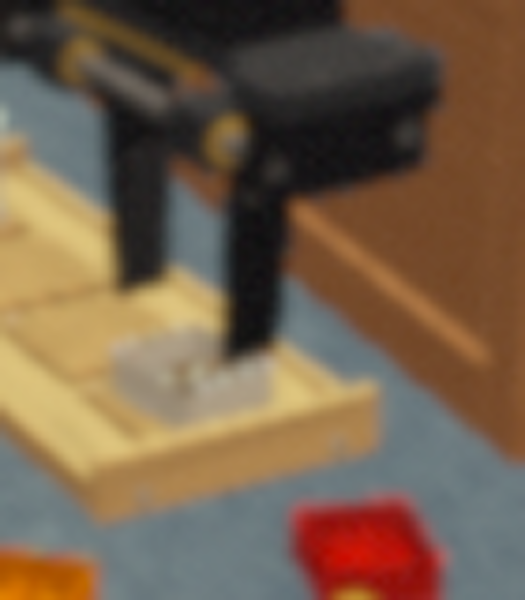

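Run:
```python
from h import *
P=np.array([.5172,.1258]);a=.17;ey=np.array([-np.sin(a),np.cos(a)]);ex=np.array([np.cos(a),np.sin(a)])
def cr(x,y,z,P=P): p=proj("scene",np.array([*(P+ex*x+ey*y),z])); return ((p-[235,140])*7.5).round()
for z in(.052,.030): print(z,"near finger in/out corners",cr(-.01,-.031,z),cr(-.01,-.043,z),cr(.01,-.043,z),"far",cr(-.01,.031,z))
T=np.array([.516,.126])
print("tray rim at est:",[cr(x,y,.037,T) for x,y in((-.02,-.022),(.02,-.022),(.02,.022),(-.02,.022))])
```

```text
0.052 near finger in/out corners [220. 357.] [240. 370.] [287. 356.] far [121. 293.]
0.03 near finger in/out corners [218. 413.] [238. 427.] [285. 413.] far [121. 348.]
tray rim at est: [array([177., 393.]), array([270., 366.]), array([200., 321.]), array([108., 347.])]
```

The tray rim corners match the estimate (front ~183,394; right ~271,365), so the near finger will land outside the wall. Lowering 22 mm and gripping.

Call:
send_rows:
  grip: [0.35, 0.35, 0.35, 0.35, 0.35, 0.45, 0.5, 0.55, 0.65, 0.65, 0.65, 0.65]
  travel:
    - [1, 0, 10]
    - [1, 0, 18]
    - [1, 0, 22]
    - [1, 0, 22]
    - [1, 0, 22]
    - [1, 0, 22]
    - [1, 0, 22]
    - [1, 0, 22]
    - [1, 0, 22]
    - [1, 0, 22]
    - [1, 0, 22]
    - [1, 0, 22]
  turn:
    - [0, 0, 0]
    - [0, 0, 0]
    - [0, 0, 0]
    - [0, 0, 0]
    - [0, 0, 0]
    - [0, 0, 0]
    - [0, 0, 0]
    - [0, 0, 0]
    - [0, 0, 0]
    - [0, 0, 0]
    - [0, 0, 0]
    - [0, 0, 0]

```text
time_s: 20.0
position: [0.5162, 0.1258, 0.0299]
tool_rot: [3.142, 0.0, -2.974]
wrist_force: [0.3, 0.4, 3.1]
width: 0.0452
finger_force: 14.7
```

Call:
send_rows:
  grip: [0.65, 0.65, 0.65, 0.65, 0.65, 0.65, 0.65, 0.65]
  travel:
    - [0, 0, 0]
    - [0, 0, 0]
    - [0, 0, -3]
    - [0, 0, -8]
    - [0, 0, -15]
    - [0, 0, -25]
    - [0, 0, -30]
    - [0, 0, -30]
  turn:
    - [0, 0, 0]
    - [0, 0, 0]
    - [0, 0, 0]
    - [0, 0, 0]
    - [0, 0, 0]
    - [0, 0, 0]
    - [0, 0, 0]
    - [0, 0, 0]

```text
time_s: 20.8
position: [0.5165, 0.1258, 0.0608]
tool_rot: [-3.142, 0.002, -2.974]
wrist_force: [-0.5, 0.4, -0.1]
width: 0.0451
finger_force: 14.7
```

Run:
```python
from h import *
im=ctrl.grab_frame("scene")[:,:,::-1]
cv2.imwrite("pics/d10.png",cv2.resize(im[130:220,235:305],(467,600),interpolation=cv2.INTER_CUBIC))
for i in range(3):
  ctrl.grab_frame('scene');to(*pad(99),90,np.pi/2-.0536)
print(ctrl.state()["width"],ctrl.state()["position"])
```

```text
travel 69.9 -211.1 -30.1 turn z 102.7
travel 69.8 -211.1 -30.3 turn z 102.7
travel 69.7 -211.1 -30.4 turn z 102.7
0.04518288161610666 [0.51595461 0.12572654 0.05955208]
```

View pics/d10.png

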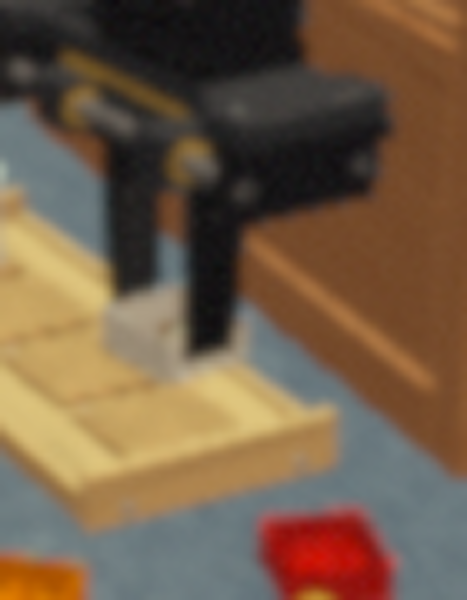

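The tray is held level and centred between the fingers (d10 ~175,335). Carry to pad +99.

Call:
send_rows:
  grip: [0.65, 0.65, 0.65, 0.65, 0.65, 0.65, 0.65, 0.65, 0.65, 0.65, 0.65, 0.65]
  travel:
    - [1, -2, -15]
    - [5, -15, -28]
    - [12, -35, -30]
    - [20, -60, -30]
    - [30, -90, -30]
    - [40, -120, -30]
    - [50, -150, -30]
    - [60, -180, -30]
    - [67, -202, -30]
    - [70, -211, -30]
    - [70, -211, -30]
    - [70, -211, -30]
  turn:
    - [0, 0, 0]
    - [0, 0, 0]
    - [0, 0, 0]
    - [0, 0, 0]
    - [0, 0, 0]
    - [0, 0, 0]
    - [0, 0, 0]
    - [0, 0, 5]
    - [0, 0, 13]
    - [0, 0, 21]
    - [0, 0, 29]
    - [0, 0, 37]

```text
time_s: 22.2
position: [0.4819, -0.0952, 0.09]
tool_rot: [3.142, 0.0, 2.657]
wrist_force: [0.3, -0.2, 0.4]
width: 0.045
finger_force: 14.7
```

Call:
send_rows:
  grip: [0.65, 0.65, 0.65, 0.65, 0.65, 0.65, 0.65, 0.65, 0.65, 0.65, 0.65]
  travel:
    - [0, 0, 0]
    - [0, 0, 0]
    - [0, 0, 0]
    - [0, 0, 0]
    - [0, 0, 0]
    - [0, 0, 0]
    - [0, 0, 10]
    - [0, 0, 20]
    - [0, 0, 30]
    - [0, 0, 40]
    - [0, 0, 40]
  turn:
    - [0, 0, 8]
    - [0, 0, 16]
    - [0, 0, 24]
    - [0, 0, 32]
    - [0, 0, 40]
    - [0, 0, 48]
    - [0, 0, 56]
    - [0, 0, 62]
    - [0, 0, 65.7]
    - [0, 0, 65.7]
    - [0, 0, 65.7]

```text
time_s: 23.3
position: [0.4817, -0.0943, 0.0489]
tool_rot: [-3.14, -0.001, 1.519]
wrist_force: [0.0, -0.9, -0.1]
width: 0.0451
finger_force: 14.7
```

```bash
python3 -c "
from h import *
for i in range(4):
  ctrl.grab_frame('scene');to(*pad(99),26,np.pi/2-.0536)
print(ctrl.state()['width'])"
```

```text
travel 0.2 0.5 23.4 turn z 0.1
travel 0.2 0.2 23.8 turn z 0.1
travel 0.2 0.1 24.0 turn z 0.1
travel 0.1 -0.0 24.1 turn z 0.0
0.04516521890915092
```

Call:
send_rows:
  grip: [0.65, 0.65, 0.65, 0.65, 0.65, 0.65]
  travel:
    - [0, 0, 10]
    - [0, 0, 18]
    - [0, 0, 21.5]
    - [0, 0, 23]
    - [0, 0, 23]
    - [0, 0, 23]
  turn:
    - [0, 0, 0]
    - [0, 0, 0]
    - [0, 0, 0]
    - [0, 0, 0]
    - [0, 0, 0]
    - [0, 0, 0]

```text
time_s: 24.1
position: [0.4824, -0.094, 0.0268]
tool_rot: [3.141, -0.0, 1.517]
wrist_force: [-0.8, -0.6, -0.5]
width: 0.0456
finger_force: 14.7
```

Call:
send_rows:
  grip: [0.65, 0.65, 0.65]
  travel:
    - [0, 0, 0.4]
    - [0, 0, 0.8]
    - [0, 0, 0.8]
  turn:
    - [0, 0, 0]
    - [0, 0, 0]
    - [0, 0, 0]

```text
time_s: 24.4
position: [0.4824, -0.094, 0.026]
tool_rot: [3.141, -0.0, 1.517]
wrist_force: [-0.5, -0.2, 0.0]
width: 0.0453
finger_force: 14.7
```

Call:
send_rows:
  grip: [0.65, 0.65, 0.65]
  travel:
    - [0, 0, 0.4]
    - [0, 0, 0.8]
    - [0, 0, 0.8]
  turn:
    - [0, 0, 0]
    - [0, 0, 0]
    - [0, 0, 0]

```text
time_s: 24.7
position: [0.4824, -0.094, 0.0258]
tool_rot: [3.141, 0.0, 1.517]
wrist_force: [-1.8, 0.8, 11.5]
width: 0.0451
finger_force: 14.7
```

Call:
send_rows:
  grip: [0.65, 0.5, 0.45, 0.35, 0.35, 0.35, 0.35, 0.35, 0.35, 0.35, 0.35, 0.35]
  travel:
    - [0, 0, -0.6]
    - [0, 0, -0.6]
    - [0, 0, -0.6]
    - [0, 0, -0.6]
    - [0, 0, -0.6]
    - [0, 0, -0.6]
    - [0, 0, -3]
    - [0, 0, -15]
    - [0, 0, -40]
    - [0, 0, -70]
    - [0, 0, -95]
    - [0, 0, -100]
  turn:
    - [0, 0, 0]
    - [0, 0, 0]
    - [0, 0, 0]
    - [0, 0, 0]
    - [0, 0, 0]
    - [0, 0, 0]
    - [0, 0, 0]
    - [0, 0, 0]
    - [0, 0, 0]
    - [0, 0, 0]
    - [0, 0, 0]
    - [0, 0, 0]

```text
time_s: 25.9
position: [0.4833, -0.0943, 0.1283]
tool_rot: [3.137, 0.001, 1.517]
wrist_force: [-0.3, -0.6, -0.4]
width: 0.0615
finger_force: 0.0
```

Run:
```python
from h import *
to(494.5,329,120,np.pi-.07)
im=ctrl.grab_frame("scene")[:,:,::-1]
a=cv2.resize(im[185:330,245:400],(620,580),interpolation=cv2.INTER_CUBIC)
cv2.imwrite("pics/d11.png",a)
```

```text
travel 423.3 -11.5 8.3 turn z -89.1
```

View pics/d11.png

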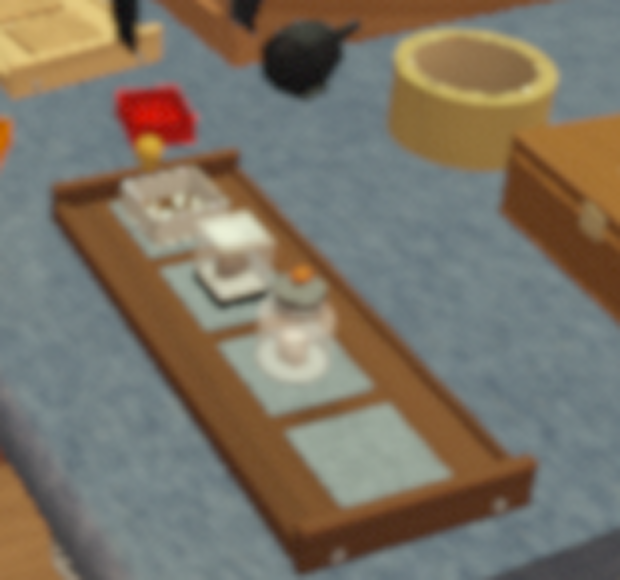

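Tray upright on pad +99 (d11 170,205), others undisturbed. Now the large box.

Call:
send_rows:
  grip: [0.35, 0.35, 0.35, 0.35, 0.35, 0.35, 0.35, 0.35, 0.35, 0.35, 0.35, 0.35]
  travel:
    - [0, 10, 0]
    - [0, -5, 0]
    - [5, -8, 0]
    - [15, -10, 0]
    - [30, -11, 0]
    - [50, -11, 0]
    - [75, -11, 0]
    - [105, -11, 0]
    - [140, -11, 0]
    - [180, -11, 0]
    - [220, -11, 0]
    - [260, -11, 0]
  turn:
    - [0, 0, -8.3]
    - [0, 0, -16.6]
    - [0, 0, -25]
    - [0, 0, -33.3]
    - [0, 0, -41.6]
    - [0, 0, -50]
    - [0, 0, -58.3]
    - [0, 0, -66.6]
    - [0, 0, -75]
    - [0, 0, -83.3]
    - [0, 0, -89]
    - [0, 0, -89]

```text
time_s: 27.15
position: [0.4847, 0.1677, 0.1243]
tool_rot: [-3.141, -0.001, 3.074]
wrist_force: [0.0, -0.5, 0.6]
width: 0.0618
finger_force: 0.0
```

```bash
python3 -c "
from h import *
to(494.5,329,90,np.pi-.07)"
```

```text
travel 1.2 161.6 34.3 turn z 0.1
```

Call:
send_rows:
  grip: [0.35, 0.35, 0.35, 0.35, 0.35, 0.35, 0.35, 0.35, 0.35]
  travel:
    - [0, 40, 0]
    - [0, 80, 0]
    - [0, 120, 0]
    - [0, 150, 10]
    - [0, 160, 20]
    - [0, 160, 30]
    - [0, 160, 30]
    - [0, 160, 30]
    - [0, 160, 30]
  turn:
    - [0, 0, 0]
    - [0, 0, 0]
    - [0, 0, 0]
    - [0, 0, 0]
    - [0, 0, 0]
    - [0, 0, 0]
    - [0, 0, 0]
    - [0, 0, 0]
    - [0, 0, 0]

```text
time_s: 28.05
position: [0.497, 0.3248, 0.0955]
tool_rot: [3.141, 0.0, 3.069]
wrist_force: [0.7, 0.3, -0.0]
width: 0.062
finger_force: 0.0
```

Run:
```python
from h import *
for i in range(3):
  ctrl.grab_frame('scene');to(494.5,329,48.5,np.pi-.07)
im=ctrl.grab_frame("scene")[:,:,::-1]
cv2.imwrite("pics/d12.png",cv2.resize(im[105:205,195:285],(540,600),interpolation=cv2.INTER_CUBIC))
s=ctrl.state();P=s["position"][:2];w=s["tool_rot"][2];ey=np.array([np.sin(w),-np.cos(w)]);ex=np.array([-np.cos(w),-np.sin(w)]);print(s["position"])
def cr(x,y,z): p=proj("scene",np.array([*(P+ex*x+ey*y),z])); return ((p-[195,105])*6).round()
for z in(s["position"][2],.048): print("near finger",cr(-.01,-.031,z),cr(-.01,-.043,z),cr(.01,-.043,z),"far in",cr(-.01,.031,z))
print("box top expect",[cr(x,y,.057) for x,y in((-.0225,-.0225),(.0225,-.0225),(.0225,.0225),(-.0225,.0225))])
```

```text
travel 2.8 3.8 47.2 turn z -0.1
travel 2.8 3.6 47.2 turn z -0.1
travel 2.7 3.5 47.2 turn z -0.1
[0.49692195 0.32546253 0.09559808]
near finger [190. 259.] [197. 267.] [237. 263.] far in [157. 219.]
near finger [193. 349.] [199. 358.] [238. 353.] far in [159. 306.]
box top expect [array([163., 329.]), array([249., 319.]), array([224., 289.]), array([140., 299.])]
```

View pics/d12.png

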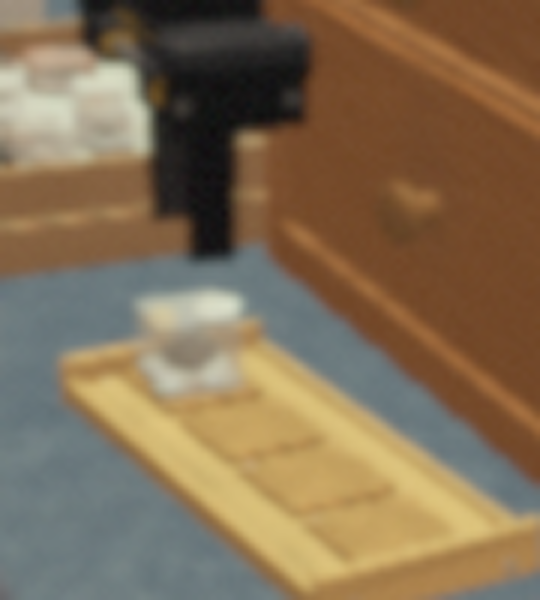

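The box front face spans columns 150–243 (d12), which matches the target (494.5, 329). Correct 3 mm and descend to just above the rack knob height.

Call:
send_rows:
  grip: [0.35, 0.35, 0.35, 0.35, 0.35, 0.35, 0.45, 0.5, 0.55, 0.65, 0.65, 0.65]
  travel:
    - [3, 3.5, 10]
    - [3, 3.5, 25]
    - [3, 3.5, 38]
    - [3, 3.5, 45]
    - [3, 3.5, 47]
    - [3, 3.5, 47]
    - [3, 3.5, 47]
    - [3, 3.5, 47]
    - [3, 3.5, 47]
    - [3, 3.5, 47]
    - [3, 3.5, 47]
    - [3, 3.5, 47]
  turn:
    - [0, 0, 0]
    - [0, 0, 0]
    - [0, 0, 0]
    - [0, 0, 0]
    - [0, 0, 0]
    - [0, 0, 0]
    - [0, 0, 0]
    - [0, 0, 0]
    - [0, 0, 0]
    - [0, 0, 0]
    - [0, 0, 0]
    - [0, 0, 0]

```text
time_s: 29.45
position: [0.4941, 0.3296, 0.0486]
tool_rot: [3.141, 0.001, 3.071]
wrist_force: [-1.8, -1.2, 6.5]
width: 0.0449
finger_force: 15.0
```

Call:
send_rows:
  grip: [0.65, 0.65, 0.65, 0.65, 0.65, 0.65]
  travel:
    - [0, 0, 0]
    - [0, 0, -3]
    - [0, 0, -8]
    - [0, 0, -15]
    - [0, 0, -20]
    - [0, 0, -20]
  turn:
    - [0, 0, 0]
    - [0, 0, 0]
    - [0, 0, 0]
    - [0, 0, 0]
    - [0, 0, 0]
    - [0, 0, 0]

```text
time_s: 30.05
position: [0.4943, 0.3297, 0.0691]
tool_rot: [3.141, 0.001, 3.071]
wrist_force: [0.3, 0.3, -1.0]
width: 0.045
finger_force: 15.0
```

Run:
```python
from h import *
im=ctrl.grab_frame("scene")[:,:,::-1]
cv2.imwrite("pics/d13.png",cv2.resize(im[115:205,195:285],(540,540),interpolation=cv2.INTER_CUBIC))
for i in range(3):
  ctrl.grab_frame('scene');to(*pad(-99),115,np.pi/2-.0536)
print(ctrl.state()["width"],ctrl.state()["position"])
```

```text
travel -22.1 -621.3 -46.7 turn z 89.0
travel -22.2 -621.2 -46.9 turn z 89.0
travel -22.3 -621.2 -47.0 turn z 89.0
0.045084908947704186 [0.49382596 0.32944749 0.06798794]
```

View pics/d13.png

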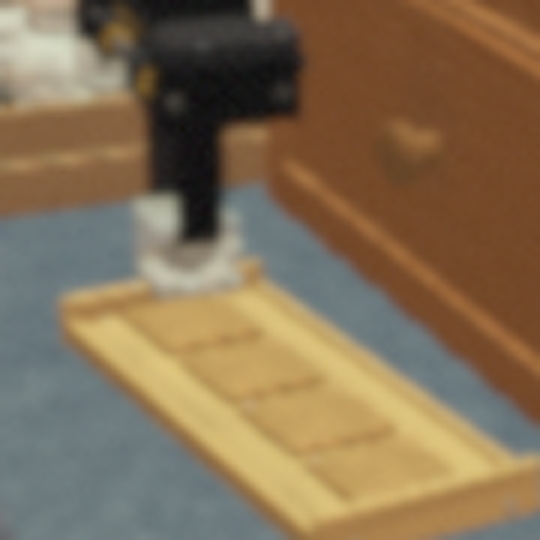

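The large box is held upright with faces centred on the fingers (d13 197,245). Lift high and carry to pad −99.

Call:
send_rows:
  grip: [0.65, 0.65, 0.65, 0.65, 0.65, 0.65, 0.65, 0.65, 0.65, 0.65, 0.65, 0.65]
  travel:
    - [0, 0, -18]
    - [0, -5, -40]
    - [0, -25, -58]
    - [0, -60, -65]
    - [-2, -100, -65]
    - [-4, -140, -65]
    - [-6, -180, -65]
    - [-8, -220, -65]
    - [-10, -260, -65]
    - [-12, -300, -65]
    - [-14, -340, -65]
    - [-16, -380, -65]
  turn:
    - [0, 0, 0]
    - [0, 0, 0]
    - [0, 0, 0]
    - [0, 0, 0]
    - [0, 0, 0]
    - [0, 0, 0]
    - [0, 0, 0]
    - [0, 0, 0]
    - [0, 0, 0]
    - [0, 0, 0]
    - [0, 0, 0]
    - [0, 0, 0]

```text
time_s: 31.45
position: [0.4826, -0.0523, 0.1331]
tool_rot: [3.141, -0.0, 3.071]
wrist_force: [1.1, -0.1, -0.3]
width: 0.0454
finger_force: 15.0
```

Call:
send_rows:
  grip: [0.65, 0.65, 0.65, 0.65, 0.65, 0.65, 0.65, 0.65, 0.65, 0.65, 0.65, 0.65]
  travel:
    - [-1, -35, 0]
    - [-2, -70, 0]
    - [-3, -105, 0]
    - [-4, -140, 0]
    - [-5, -175, 0]
    - [-6, -205, 0]
    - [-6, -230, 0]
    - [-6, -241, 0]
    - [-6, -241, 0]
    - [-6, -241, 0]
    - [-6, -241, 0]
    - [-6, -241, 0]
  turn:
    - [0, 0, 8]
    - [0, 0, 16]
    - [0, 0, 24]
    - [0, 0, 32]
    - [0, 0, 40]
    - [0, 0, 48]
    - [0, 0, 56]
    - [0, 0, 64]
    - [0, 0, 72]
    - [0, 0, 80]
    - [0, 0, 88]
    - [0, 0, 89]

```text
time_s: 32.65
position: [0.4717, -0.2915, 0.1329]
tool_rot: [-3.141, -0.0, 1.514]
wrist_force: [-0.8, 0.0, -1.1]
width: 0.0448
finger_force: 15.0
```

```bash
python3 -c "
from h import *
for i in range(4):
  ctrl.grab_frame('scene');to(*pad(-99),44.5,np.pi/2-.0536)
print(ctrl.state()['width'])"
```

```text
travel -0.3 0.2 88.4 turn z 0.0
travel -0.3 0.2 88.5 turn z 0.2
travel -0.3 0.2 88.5 turn z 0.2
travel -0.4 0.1 88.5 turn z 0.2
0.04453706543292949
```

Call:
send_rows:
  grip: [0.65, 0.65, 0.65, 0.65, 0.65, 0.65, 0.65, 0.65, 0.65]
  travel:
    - [0, 0, 20]
    - [0, 0, 40]
    - [0, 0, 60]
    - [0, 0, 74]
    - [0, 0, 82]
    - [0, 0, 86]
    - [0, 0, 87.4]
    - [0, 0, 87.4]
    - [0, 0, 87.4]
  turn:
    - [0, 0, 0]
    - [0, 0, 0]
    - [0, 0, 0]
    - [0, 0, 0]
    - [0, 0, 0]
    - [0, 0, 0]
    - [0, 0, 0]
    - [0, 0, 0]
    - [0, 0, 0]

```text
time_s: 33.75
position: [0.472, -0.2916, 0.0463]
tool_rot: [3.141, 0.0, 1.517]
wrist_force: [-0.7, -0.4, -0.2]
width: 0.0446
finger_force: 15.0
```

Call:
send_rows:
  grip: [0.65, 0.65, 0.65]
  travel:
    - [0, 0, 0.4]
    - [0, 0, 0.8]
    - [0, 0, 0.8]
  turn:
    - [0, 0, 0]
    - [0, 0, 0]
    - [0, 0, 0]

```text
time_s: 34.05
position: [0.4718, -0.2915, 0.045]
tool_rot: [3.141, 0.0, 1.517]
wrist_force: [-0.4, -1.3, -0.3]
width: 0.0451
finger_force: 15.0
```

Call:
send_rows:
  grip: [0.65, 0.65, 0.65]
  travel:
    - [0, 0, 0.4]
    - [0, 0, 0.8]
    - [0, 0, 0.8]
  turn:
    - [0, 0, 0]
    - [0, 0, 0]
    - [0, 0, 0]

```text
time_s: 34.35
position: [0.4718, -0.2915, 0.0445]
tool_rot: [3.141, 0.0, 1.517]
wrist_force: [-1.9, 0.7, 5.4]
width: 0.0448
finger_force: 15.0
```

Contact. Release, rise, and move aside for the check view.

Call:
send_rows:
  grip: [0.65, 0.5, 0.45, 0.35, 0.35, 0.35, 0.35, 0.35, 0.35, 0.35, 0.35, 0.35]
  travel:
    - [0, 0, -0.2]
    - [0, 0, -0.2]
    - [0, 0, -0.2]
    - [0, 0, -0.2]
    - [0, 0, -0.2]
    - [0, 0, -0.2]
    - [0, 0, -3]
    - [0, 0, -15]
    - [0, 0, -40]
    - [0, 0, -70]
    - [0, 0, -100]
    - [0, 0, -110]
  turn:
    - [0, 0, 0]
    - [0, 0, 0]
    - [0, 0, 0]
    - [0, 0, 0]
    - [0, 0, 0]
    - [0, 0, 0]
    - [0, 0, 0]
    - [0, 0, 0]
    - [0, 0, 0]
    - [0, 0, 0]
    - [0, 0, 0]
    - [0, 0, 0]

```text
time_s: 35.55
position: [0.4726, -0.292, 0.1577]
tool_rot: [3.138, 0.003, 1.517]
wrist_force: [0.4, 0.5, 0.0]
width: 0.0617
finger_force: 0.0
```

Call:
send_rows:
  grip: [0.35, 0.35, 0.35, 0.35, 0.35, 0.35, 0.35, 0.35, 0.35, 0.35, 0.35, 0.35]
  travel:
    - [40, 0, -10]
    - [80, 0, -20]
    - [120, 0, -30]
    - [160, 0, -40]
    - [200, 0, -40]
    - [240, 0, -40]
    - [280, 0, -40]
    - [320, -10, -40]
    - [350, -20, -40]
    - [370, -30, -40]
    - [370, -30, -40]
    - [370, -30, -40]
  turn:
    - [0, 0, 0]
    - [0, 0, 0]
    - [0, 0, 0]
    - [0, 0, 0]
    - [0, 0, 0]
    - [0, 0, 0]
    - [0, 0, 0]
    - [0, 0, 0]
    - [0, 0, 0]
    - [0, 0, 0]
    - [0, 0, 0]
    - [0, 0, 0]

```text
time_s: 36.75
position: [0.4617, 0.0796, 0.1942]
tool_rot: [3.141, 0.0, 1.518]
wrist_force: [0.5, 0.4, -0.6]
width: 0.0617
finger_force: 0.0
```

Run:
```python
from h import *
t=ctrl.grab_frame("top")[:,:,::-1];s=ctrl.grab_frame("scene")[:,:,::-1]
a=cv2.resize(s[195:330,250:400],(333,300),interpolation=cv2.INTER_CUBIC)
b=cv2.resize(t[165:225,262:392],None,fx=5,fy=5,interpolation=cv2.INTER_CUBIC)
c=np.zeros((600,650,3),np.uint8);c[:300]=b;c[300:,:333]=a
cv2.imwrite("pics/d14.png",c)
for k in(99,33,-33,-99):
    x,y=pad(k); print(k,[((proj("top",np.array([x,y,z])/[1000,1000,1])-[262,165])*5).round() for z in(.015,.033,.053,.070)])
```

```text
99 [array([122., 148.]), array([125., 143.]), array([130., 137.]), array([133., 131.])]
33 [array([251., 152.]), array([257., 147.]), array([264., 141.]), array([270., 135.])]
-33 [array([380., 156.]), array([389., 150.]), array([398., 144.]), array([407., 139.])]
-99 [array([509., 159.]), array([520., 154.]), array([532., 148.]), array([543., 143.])]
```

View pics/d14.png

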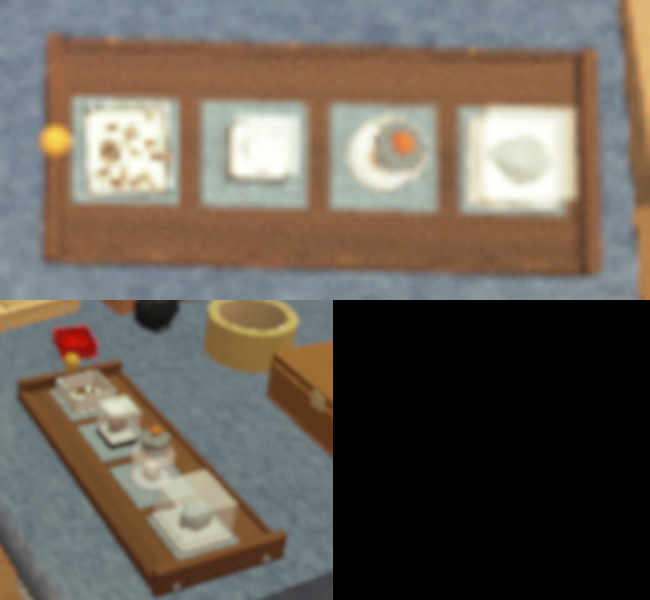

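All four stand upright on their pads. Tray rim is at (128,150), small-box top at (263,147), vial knob at (404,141) and large-box top at about (530,153), each within about 3 mm of the expected pixel. The gripper is clear.

```bash
python3 -c "
from plant import ctrl
print(ctrl.close_job())"
```

```text
the job is handed in; nothing more can be done
None
```

I moved all four specimens to the display rack in reverse order and handed the job in at about 37 s; each stands upright and released, within about 3 mm of its pad centre in the last picture, but no verdict came back.

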